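# Click the coupling onto the square drive

## Robot

A 7-joint arm with a two-finger parallel gripper is mounted at the origin on a cart in front of the work surface, level with it; the furniture and walls round the work are solid. World frame = base frame: x ahead of the robot, y to its left, z up, the work surface at z = 0. Lengths are in m, angles in rad, forces in N, time in s.
With the tool pointing down it reaches from about 0.425 to 0.875 m from the base axis. Payload 8.4 kg.
Tool frame: the origin (TCP) lies on the centre line of the jaws, within the pads' length; the fingertips stand 19 mm ahead of it and the grasp point (between the pads) is the TCP; z points along the fingers, y is the direction in which the jaws open and shut (so a half turn about z gives the same grasp; the last joint's range is limited). The gripper opens to 85 mm and grips with 20 to 120 N. Pads are 22 mm wide; open, the fingers measure 114 mm over their backs; the gripper's body (76 mm by 85 mm) begins 54 mm behind the grasp point. The pads swing forward as they close: fully open they stand 13 mm farther back than shut.
Start: joints at [1.069, 0.333, 0.04, 1.465, -0.013, 1.343, -0.059], TCP at [0.255, -0.598, 0.25] pointing down, gripper open.
Joint ranges: [-2.58, 2.58], [-0.38, 2.09], [-1.3, 1.39], [0.25, 2.4], [-1.5, 4.64], [0.08, 2.09], [-2.65, 2.65]. Speed limits (rad/s): [2.22, 2.22, 2.79, 2.79, 3.14, 3.14, 3.14].

## Interface

Orientations are given as a unit quaternion [x, y, z, w].
In Python, from bench import r gives the robot as it stands. The module is installed in compiled form; this text tells all that it offers.
- The arm moves only by the tool servo_tool, never from a script. Its argument "commands" is a list that holds one entry, the list of rows, each a list of 6 numbers: the shift along the world's x, y, z in cm, then the turn, a rotation vector about the world's x, y, z in degrees. A call has 1 to 8 rows; each row shifts and turns the commanded pose from where the row before left it; what a row does not reach is not made up. A row lasts 1/8 s, in which the tool goes at most 62.5 mm and 10.7 degrees, less where a joint would pass 70% of its speed; a pose out of reach is approached as far as the arm can. A call is refused whole if a number of a shift passes 6.25 or a number of a turn 10.7, either way. A call with a gripper value outside its range is refused whole. "grip" is the opening, from 0 (shut) to 1 (fully open), set as the call begins (left out, the last holds). The fingers move at their own pace and stop on an object; "grip_force" is the grip in N (left out, the last holds). Time passes only in rows, so rows that do not move let the fingers close. It gives the time, the measured TCP pose, the force and the opening at its end, in the units of the state.
- r.read_state(): the state, without advancing time (a new reading comes with each control period).
- r.snapshot(name): name is "side" or "top"; returns a dict with "frame" (384x512x3 uint8, blue, green, red), "vertical_fov" (degrees; the focal length in pixels is half the picture's height over the tangent of half this angle, whatever the lens; pixels are square), "cx", "cy" (the principal point, pixels), "rvec" (rotation vector, rad) and "tvec" (3), from world to camera coordinates, as OpenCV has them. Camera axes: x right, y down, z forward; pixel columns grow to the right and rows downward; lengths in m; the calibration is good to about 2 mm. A picture is of the moment at which its call begins. There is no depth.
- r.finish_job(): hands the job in, once; it reports no verdict.
The state is a dict: "t": time; "qpos": joint angles; "joint_velocities": joint speeds; "tau": joint torques, N m; "tcp_pos": TCP position; "tcp_rot": TCP orientation; "contact_force": force on the tool from outside, world axes, zero at the start; "ft_torque": the same for the moment, N m; "finger_gap": finger opening in m.
Only numpy, scipy, OpenCV 4.12 (cv2) and the standard library are available. Lean on these libraries where they do the work, as an engineer would, in place of code of your own. Each camera call takes 0.05 s, during which the arm holds its last target.

## Task

Take the slim square-sided coupling off the stud rail and fit it, mouth down, on the square drive that stands on top of the bench drive unit: feel gently for the angle at which it drops over the square, then push it fully home past the spring ball until it clicks and sits flush on the collar, and let go. Never force it, and leave the round coupling and the other things on the bench alone.

Things in the scene. Friction and masses are not known exactly. Their poses are not given: they have to be found in the camera images.
- coupling: loose plain steel coupling, a square bar 34 x 34 mm, 66 mm tall, 0.18 kg, standing upright, mouth down, on a stud of the rail. Origin: centre of its underside, z up; x and y are square to its flat sides. Grip it across two opposite flats, fingertips 20 mm or more above its underside so that they clear the drive unit.
- coupling_mouth (a point): same point and axes as coupling: the mouth of its square hole, 17 x 17 mm and 25 mm deep, sides parallel to the outer flats, 1.5 mm bevel at the rim, a dimple in the middle of each of the four walls (so it fits in any of four quarter turns).
- round_coupling: the other loose coupling on the rail, round, 48 mm across and 46 mm tall, its hole hidden below; not to be moved. Origin: centre of its underside.
- rail: flat aluminium stud rail fixed on the worktop, 56 mm (x) x 170 mm (y) x 8 mm high; origin: centre of its underside. Two studs 11 mm in diameter rise 16 mm above the plate, at y = -50 and +50 mm; a coupling stands over each (either way round).
- drive: bench drive unit, a grey housing 156 x 136 mm fixed on the worktop, with a round steel collar 52 mm across on top. Origin: centre of its underside, z up, x along its longer side. The square drive stands on this axis. Going past the spring ball takes a push of about 10 N; 70 N of contact between coupling and drive unit (pressing, twisting and side loads summed) would be forcing it.
- drive_seat (a point): centre of the collar's top, 85 mm above the drive unit's underside, axes as drive: where the coupling's underside centre must come to rest. The rim meets the spring ball 15 mm above this; the ball snaps into a dimple about 3 mm above it, and the coupling then drops home on the collar.
- drive_tip (a point): centre of the top of the square drive, 22 mm above the collar; axes as drive. The drive is 16 x 16 mm, its upper 3.5 mm tapering to 12 mm. Its angle is NOT measured: the square may stand turned to any angle about the vertical, and stays so unless twisted hard (over 1 N m). At a wrong angle the coupling stops on the taper, 17 to 22 mm above the collar.
- amber_bottle: small brown bottle with a black cap, 33 mm across, 92 mm tall, a bystander. Origin: centre of its underside.
- vial_a: white capped vial, 36 mm across, 90 mm tall, a bystander. Origin: centre of its underside.
- vial_b: another such vial, a bystander. Origin: centre of its underside.
Not all that is in view belongs to the job. Leave any green look-alike of the coupling alone.

How it is judged:
By the outcome, as a careful person would: the job done as asked, in the order asked, and still so for the second after the job is handed in, with the robot touching nothing.
It also fails if it takes over 72 s, if anything falls off the work surface, if the arm or the gripper's body presses on something with over 40 N, if the wrist force passes 120 N, or if a joint passes its speed limit or range.

## Working session

There is one attempt and no reset: what is moved stays moved. The work goes in short steps, Python scripts to look and compute and a tool call to move; the robot and the scene stay as the last step left them, time stands still between calls to the robot, and variables do not carry over. Pictures are saved under pics/ and viewed, and the job is handed in when it is done.

Besides the shell and the picture viewer there is one more tool, called after ">>>" by a JSON object that holds its "api" and its "payload", one argument or row to a line. servo_tool: Moves the arm, as the interface text tells. Its arguments: {"type":"object","properties":{"commands":{"type":"array","items":{"type":"array","items":{"type":"array","items":{"type":"number"}}}},"grip":{"type":"number"},"grip_force":{"type":"number"}},"required":["commands"]}

```bash
mkdir -p pics; cat > h.py <<'E'
import numpy as np, cv2
from bench import r
def snap(n,f):
    s=r.snapshot(n); cv2.imwrite('pics/'+f+'.png',s['frame']); 
    np.save('pics/'+f+'.npy',{k:s[k] for k in s if k!='frame'},allow_pickle=True); return s
def load(f):
    s=np.load('pics/'+f+'.npy',allow_pickle=True).item(); s['frame']=cv2.imread('pics/'+f+'.png'); return s
def K(s):
    H=s['frame'].shape[0]; f=H/2/np.tan(np.radians(s['vertical_fov'])/2)
    return np.array([[f,0,s['cx']],[0,f,s['cy']],[0,0,1.]])
def proj(s,P):
    return cv2.projectPoints(np.array(P,float).reshape(-1,3),np.array(s['rvec'],float),np.array(s['tvec'],float),K(s),None)[0].reshape(-1,2)
def back(s,u,v,z):
    R=cv2.Rodrigues(np.array(s['rvec'],float))[0]; t=np.array(s['tvec'],float).ravel()
    d=R.T@np.linalg.inv(K(s))@np.array([u,v,1.]); c=-R.T@t
    return c+d*(z-c[2])/d[2]
def crop(s,x0,y0,x1,y1,k,f):
    cv2.imwrite('pics/'+f+'.png',cv2.resize(s['frame'][y0:y1,x0:x1],None,fx=k,fy=k,interpolation=cv2.INTER_CUBIC))
E
python3 - <<'E'
from h import *
for n in('side','top'):
    s=snap(n,n+'0'); print(n,s['vertical_fov'],s['cx'],s['cy'],s['rvec'],s['tvec'], [k for k in s])
st=r.read_state(); print(st)
E
```

```text
side 47.591176308325856 255.53003058818112 196.8695408653822 [ 0.74834416 -2.46862098  1.22666315] [0.57105266 0.19998165 0.98198652] ['frame', 'vertical_fov', 'cx', 'cy', 'rvec', 'tvec']
top 48.60071697040975 251.8984925587024 199.31184010267629 [ 2.19548757 -2.19229117  0.03777605] [0.11775539 0.58706596 0.9958595 ] ['frame', 'vertical_fov', 'cx', 'cy', 'rvec', 'tvec']
{'t': 0.1, 'qpos': array([ 1.06874496,  0.33386163,  0.03989154,  1.46618734, -0.01339691,
        1.34331901, -0.0585278 ]), 'joint_velocities': array([-0.00122453, -0.00150571, -0.001303  , -0.0027099 ,  0.00151559,
       -0.00033813, -0.00086371]), 'tau': array([ 2.84533657e-03, -6.60025549e+01,  1.36962466e+00, -4.06472898e+01,
        1.70694332e-02,  9.06656584e-03, -8.02553313e-05]), 'tcp_pos': array([ 0.25464061, -0.5976177 ,  0.24949442]), 'tcp_rot': array([ 9.79788064e-01,  2.00036949e-01, -2.04518934e-04, -7.26380650e-04]), 'contact_force': array([-6.22584400e-04, -7.46491286e-01,  5.58268525e-01]), 'ft_torque': array([-0.02462904, -0.0279647 ,  0.00660121]), 'finger_gap': 0.08548148214841832}
```

View pics/side0.png

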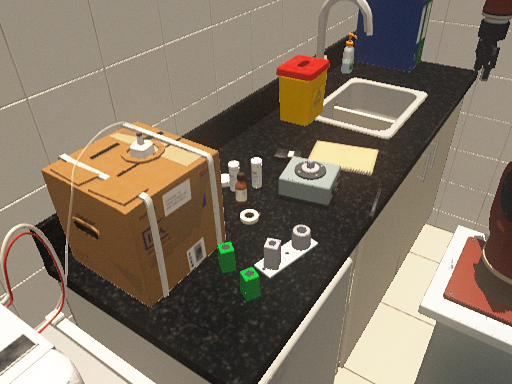

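View pics/top0.png

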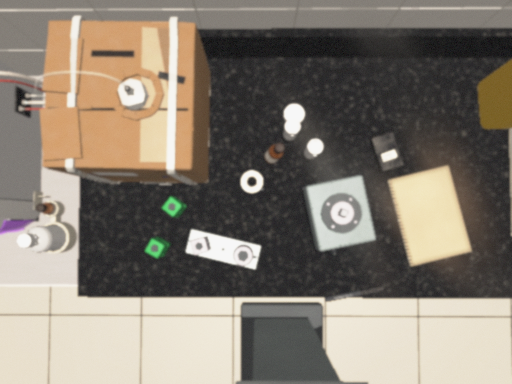

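The side view shows the steel square coupling at about (272,253) and the round one at (301,237). The two green look-alikes are at (227,257) and (250,284), and the drive is at (310,178). In the top view the rail is at (223,250) and the drive at (341,212).

```bash
python3 - <<'E'
from h import *
s=load('side0'); crop(s,210,215,330,305,6,'s_rail'); crop(s,265,145,355,212,8,'s_drv')
t=load('top0'); crop(t,175,220,275,280,8,'t_rail'); crop(t,295,165,385,255,6,'t_drv')
for p in [(0.5,0,0),(0.6,0.2,0),(0.6,-0.2,0),(0,0,0)]: print(p,proj(s,p),proj(t,p))
E
```

```text
(0.5, 0, 0) [[312.38881015 210.69694347]] [[301.4299303 235.882449 ]]
(0.6, 0.2, 0) [[241.30084741 238.14876741]] [[218.19074221 194.09015663]]
(0.6, -0.2, 0) [[314.6661984  167.26870505]] [[384.70948607 194.27415851]]
(0, 0, 0) [[508.73492656 285.5414562 ]] [[302.17930782 449.98532903]]
```

View pics/s_rail.png

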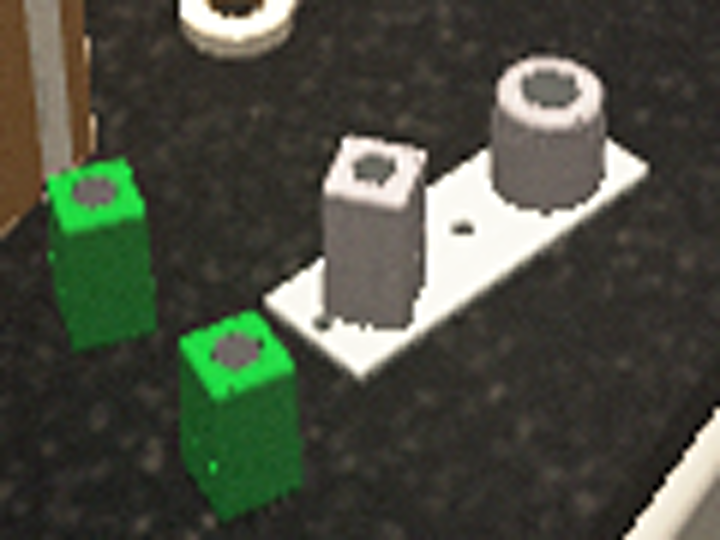

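View pics/t_rail.png

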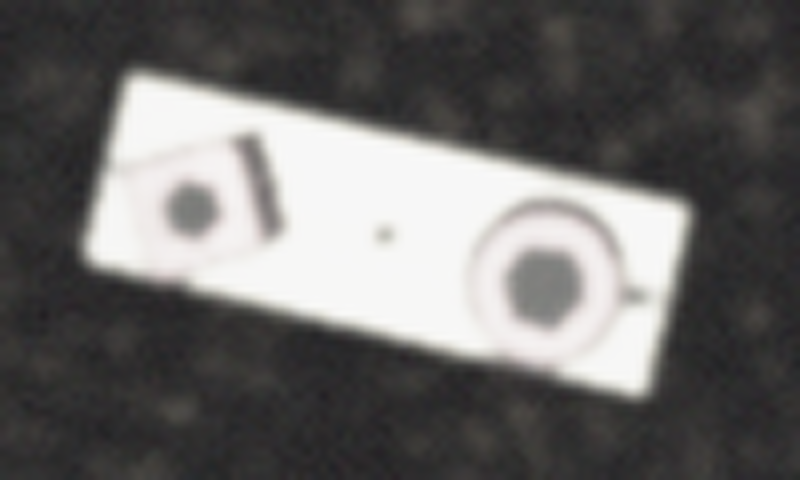

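View pics/s_drv.png

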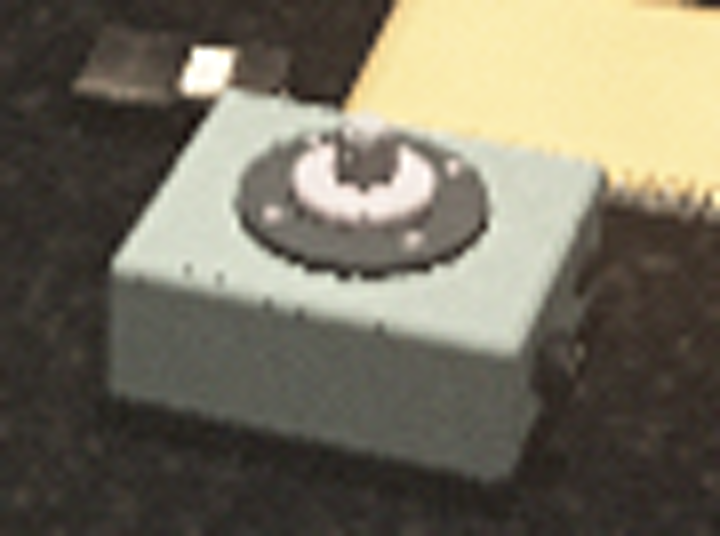

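View pics/t_drv.png

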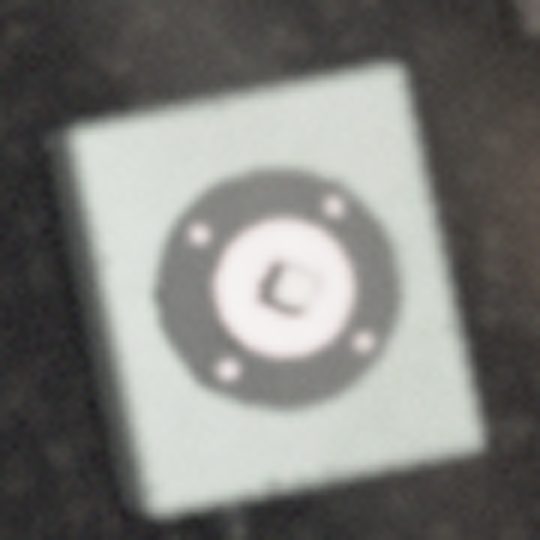

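```bash
python3 - <<'E'
from h import *
from scipy.optimize import least_squares
s=load('side0'); t=load('top0')
def px(pts,k,o): return (np.array(pts,float)+.5)/k-.5+np.array(o)
tc=px([(120,172),(237,137),(270,240),(150,277)],8,(175,220))
sc=px([(346,138),(427,153),(409,208),(324,194)],6,(210,215))
for n,c,cam in(('t',tc,t),('s',sc,s)):
    P=np.array([back(cam,*p,0.074) for p in c]); print(n,P.mean(0),np.linalg.norm(P-np.roll(P,-1,0),axis=1)); 
    d=P-np.roll(P,-1,0); print('ang',np.degrees(np.arctan2(d[:,1],d[:,0]))%90)
print('hole',back(t,*px((191,210),8,(175,220)),.074),back(s,*px((375,168),6,(210,215)),.074))
print('round hole top',back(t,*px((545,285),8,(175,220)),.054),back(s,*px((551,88),6,(210,215)),.054))
rc=px([(130,70),(693,203),(650,398),(85,265)],8,(175,220)); P=np.array([back(t,*p,.008) for p in rc]); print('rail',P.mean(0),np.linalg.norm(P-np.roll(P,-1,0),axis=1)); d=P-np.roll(P,-1,0);print(np.degrees(np.arctan2(d[:,1],d[:,0])))
rc=px([(265,299),(360,378),(648,168)],6,(210,215)); P=np.array([back(s,*p,.008) for p in rc]); print('rail side',(P[0]+P[2])/2)
print('collar t',back(t,*px((285,287),6,(295,165)),.085),'s',back(s,*px((364,180),8,(265,145)),.085))
print('tip t',back(t,*px((297,288),6,(295,165)),.107),'s',back(s,*px((368,124),8,(265,145)),.107))
f=t['frame'][195:230,325:360]; cv2.imwrite('pics/tip.png',cv2.resize(f,None,fx=16,fy=16,interpolation=cv2.INTER_CUBIC))
f=s['frame'][152:180,295:330]; cv2.imwrite('pics/tips.png',cv2.resize(f,None,fx=16,fy=16,interpolation=cv2.INTER_CUBIC))
E
```

```text
t [0.48150994 0.23583747 0.074     ] [0.03396319 0.03001528 0.03487042 0.03029514]
ang [16.73265194 18.19194473 17.20793229 16.46478689]
s [0.47886537 0.24015662 0.074     ] [0.03253355 0.03153225 0.03307611 0.03269782]
ang [17.57610026 19.29246239 19.61535083 18.31704341]
hole [0.48052774 0.2367329  0.074     ] [0.48081744 0.2381515  0.074     ]
round hole top [0.45830237 0.13886315 0.054     ] [0.45792487 0.14029153 0.054     ]
rail [0.46936008 0.18670234 0.008     ] [0.17225264 0.05896139 0.17241313 0.0592974 ]
[  76.88252337  -12.43410931 -103.00524932  167.40725497]
rail side [0.46897251 0.19100143 0.008     ]
collar t [ 0.55511535 -0.08045128  0.085     ] s [ 0.55343676 -0.07514136  0.085     ]
tip t [ 0.55445373 -0.08030204  0.107     ] s [ 0.55425961 -0.07718227  0.107     ]
```

View pics/tip.png

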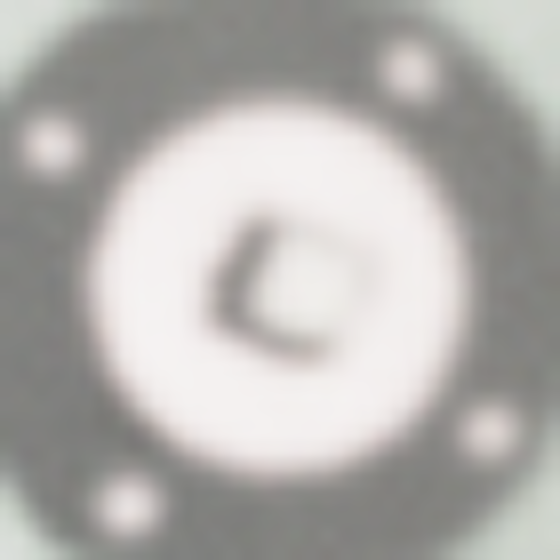

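View pics/tips.png

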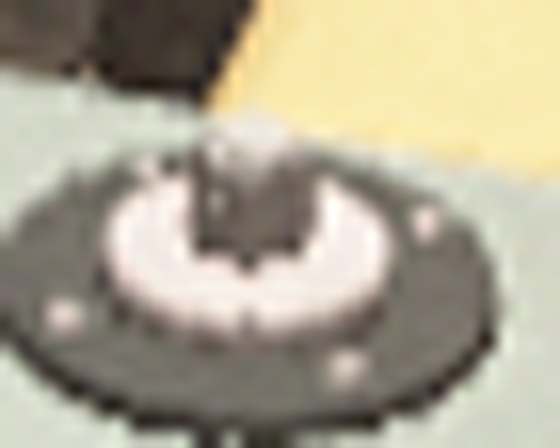

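Candidates in the side view are the steel square one at (272,253), the green blocks at (227,257) and (250,284), and the round one at (301,237). I choose the plain steel square bar at (272,253). The crop confirms it: about 33 mm sides, standing on the rail, at (0.481, 0.237) with yaw about 17.5°. The drive is at about (0.554, -0.078), and its square looks to stand near 68° (equivalently -22°). I'm moving toward the coupling with a wide berth.

>>> {"api": "servo_tool", "payload": {
  "commands": [
    [[3.4,5,0,0,0,5],[3.4,5,0,0,0,5],[3.4,5,0,0,0,5],[3.4,5,0,0,0,5],[3.4,5,0,0,0,5],[3.4,5,0,0,0,5],[3.4,5,0,0,0,5],[3.4,5,0,0,0,5]]
  ],
  "grip": 1
}}

```text
t: 1.1
tcp_pos: [0.5274, -0.1963, 0.2502]
tcp_rot: [0.852, 0.524, -0.0, 0.0]
contact_force: [1.6, -0.3, -0.1]
finger_gap: 0.0848
```

>>> {"api": "servo_tool", "payload": {
  "commands": [
    [[-0.6,5.4,0,0,0,5.5],[-0.6,5.4,0,0,0,5.5],[-0.6,5.4,0,0,0,5.5],[-0.6,5.4,0,0,0,5.5],[-0.6,5.4,0,0,0,5.5],[-0.6,5.4,0,0,0,5.5],[-0.6,5.4,0,0,0,5.5],[-0.6,5.4,0,0,0,5.5]]
  ]
}}

```text
t: 2.1
tcp_pos: [0.4783, 0.2355, 0.2502]
tcp_rot: [0.593, 0.805, -0.0, 0.0]
contact_force: [0.9, -0.8, 0.3]
finger_gap: 0.0854
```

>>> {"api": "servo_tool", "payload": {
  "commands": [
    [[0,0,0,0,0,0],[0,0,0,0,0,0]]
  ]
}}

```text
t: 2.35
tcp_pos: [0.4787, 0.2336, 0.2499]
tcp_rot: [0.594, 0.804, -0.0, -0.0]
contact_force: [0.0, 0.0, 0.3]
finger_gap: 0.0853
```

>>> {"api": "servo_tool", "payload": {
  "commands": [
    [[0.05,0.1,-4,0,0,0.3],[0.05,0.1,-4,0,0,0],[0,0.1,-4,0,0,0],[0,0,0,0,0,0]]
  ]
}}

```text
t: 2.85
tcp_pos: [0.4785, 0.2345, 0.1278]
tcp_rot: [0.593, 0.805, -0.003, -0.001]
contact_force: [0.8, 0.0, 0.1]
finger_gap: 0.0858
```

```bash
python3 - <<'E'
from h import *
s=snap('side','side1');t=snap('top','top1'); st=r.read_state(); print(st['tcp_pos'])
crop(s,215,170,335,290,5,'s1'); crop(t,150,190,270,290,6,'t1')
print(proj(s,st['tcp_pos']),proj(t,st['tcp_pos']))
E
```

```text
[0.4804498  0.23630407 0.13130732]
[[272.66990315 223.2146743 ]] [[194.91965109 247.62334256]]
```

View pics/s1.png

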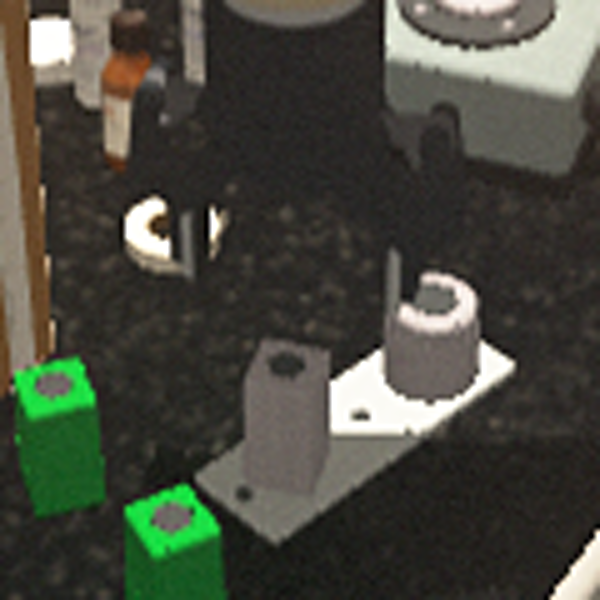

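View pics/t1.png

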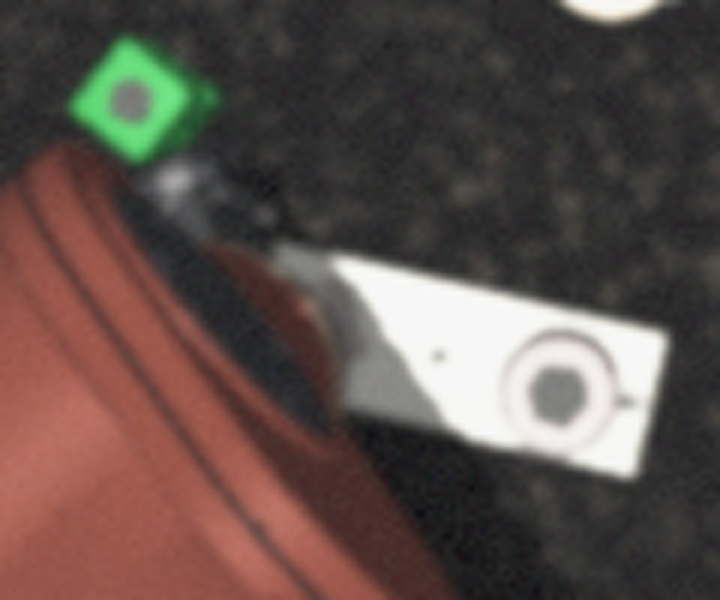

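Both tips straddle the coupling in the side view, at about (252,226) and (294,229). The coupling top is at (272,241) and the mid-point agrees with the projected TCP. Clear, so I'm descending.

>>> {"api": "servo_tool", "payload": {
  "commands": [
    [[0,0.05,-2,0,0,0],[0,0.05,-2,0,0,0],[0,0,-2,0,0,0],[0,0,-1.2,0,0,0],[0,0,-0.6,0,0,0],[0,0,0,0,0,0]]
  ],
  "grip": 0.8
}}

```text
t: 3.7
tcp_pos: [0.4797, 0.2381, 0.0521]
tcp_rot: [0.592, 0.806, -0.0, -0.0]
contact_force: [-0.3, -0.5, 0.8]
finger_gap: 0.0683
```

>>> {"api": "servo_tool", "payload": {
  "commands": [
    [[0,0,0,0,0,0],[0,0,0,0,0,0],[0,0,0,0,0,0],[0,0,0,0,0,0],[0,0,0,0,0,0],[0,0,0,0,0,0]]
  ],
  "grip": 0.0,
  "grip_force": 50
}}

```text
t: 4.45
tcp_pos: [0.4802, 0.2383, 0.053]
tcp_rot: [0.592, 0.806, 0.0, 0.0]
contact_force: [-0.9, 0.1, 7.0]
finger_gap: 0.0333
```

```bash
python3 - <<'E'
from h import *
s=snap('side','side2'); st=r.read_state(); print(st['t'],st['tcp_pos'],st['tcp_rot'],st['contact_force'],st['ft_torque'],st['finger_gap'])
crop(s,215,170,335,290,5,'s2')
E
```

```text
4.5 [0.48020591 0.23829054 0.05298009] [5.92195202e-01 8.05794374e-01 4.09969740e-04 3.17504672e-04] [ 0.04259229 -0.17746171  7.67766722] [-0.1397447   0.25781745  0.02781761] 0.033734689933766916
```

View pics/s2.png

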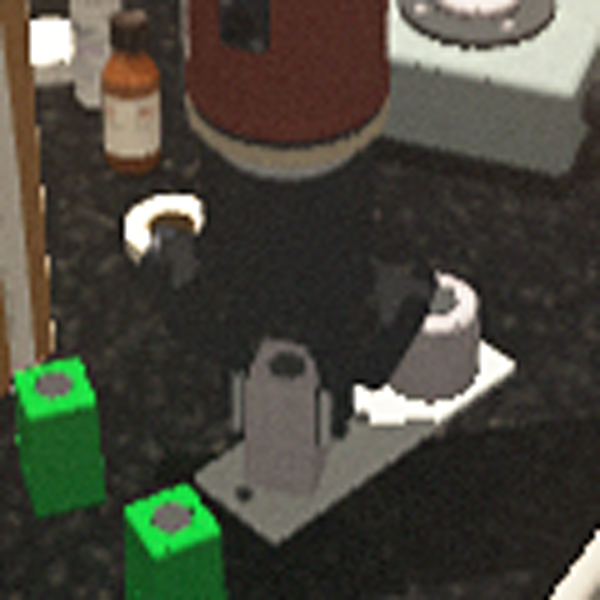

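The coupling at crop (285,430) sits between the pads, gap 33.7 mm, so it is held across its flats. Lifting.

>>> {"api": "servo_tool", "payload": {
  "commands": [
    [[0,0,0.7,0,0,0],[0,0,1,0,0,0],[0,0,1.5,0,0,0],[0,0,3,0,0,0],[0,0,4,0,0,0],[0,0,4,0,0,0],[0,0,2,0,0,0],[0,0,0,0,0,0]]
  ]
}}

```text
t: 5.5
tcp_pos: [0.4805, 0.2386, 0.2165]
tcp_rot: [0.592, 0.806, 0.001, 0.001]
contact_force: [-1.1, -0.1, -1.5]
finger_gap: 0.0334
```

```bash
python3 - <<'E'
from h import *
s=snap('side','side3'); st=r.read_state(); print(st['t'],st['tcp_pos'],st['tcp_rot'],st['contact_force'],st['ft_torque'],st['finger_gap'])
crop(s,215,150,335,270,5,'s3')
E
```

```text
5.55 [0.47985426 0.23810433 0.21488395] [5.92184499e-01 8.05802158e-01 4.14762154e-04 4.77901227e-04] [-0.21613632 -0.52465343 -1.26774226] [0.00843873 0.02017517 0.01281474] 0.03370945973134887
```

View pics/s3.png

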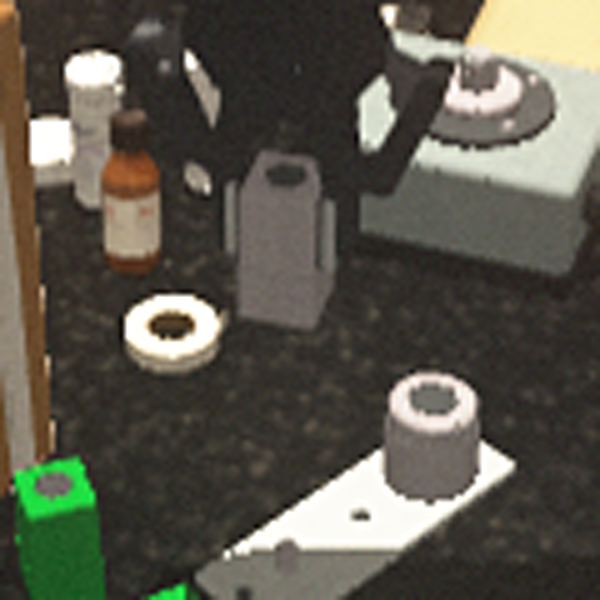

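>>> {"api": "servo_tool", "payload": {
  "commands": [
    [[0.93,-3.95,0,0,0,-4.9],[0.93,-3.95,0,0,0,-4.9],[0.93,-3.95,0,0,0,-4.9],[0.93,-3.95,0,0,0,-4.9],[0.93,-3.95,0,0,0,-4.9],[0.93,-3.95,0,0,0,-4.9],[0.93,-3.95,0,0,0,-4.9],[0.93,-3.95,0,0,0,-4.9]]
  ]
}}

```text
t: 6.55
tcp_pos: [0.5546, -0.0804, 0.214]
tcp_rot: [0.83, 0.558, -0.0, -0.0]
contact_force: [0.8, -0.2, -1.1]
finger_gap: 0.0337
```

>>> {"api": "servo_tool", "payload": {
  "commands": [
    [[0,0,-2,0,0,0],[0,0,-1.5,0,0,0],[0,0,0,0,0,0],[0,0,0,0,0,0]]
  ]
}}

```text
t: 7.05
tcp_pos: [0.5545, -0.0776, 0.1798]
tcp_rot: [0.828, 0.561, 0.0, 0.0]
contact_force: [0.2, 0.8, -1.2]
finger_gap: 0.0331
```

```bash
python3 - <<'E'
from h import *
s=snap('side','side4');t=snap('top','top4'); st=r.read_state(); print(st['t'],st['tcp_pos'],st['tcp_rot'],st['contact_force'],st['ft_torque'],st['finger_gap'])
crop(s,265,105,355,205,6,'s4'); crop(t,290,155,390,255,6,'t4')
E
```

```text
7.15 [ 0.55462025 -0.07764188  0.18009536] [8.28035749e-01 5.60675027e-01 4.06739883e-04 3.82600557e-04] [-0.45589985 -1.50393847 -0.81497555] [-0.01510461 -0.01230485 -0.01531813] 0.03387311901309868
```

View pics/s4.png

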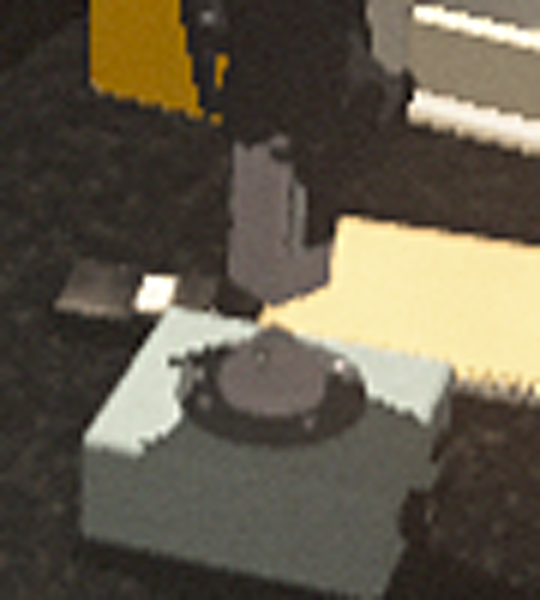

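View pics/t4.png

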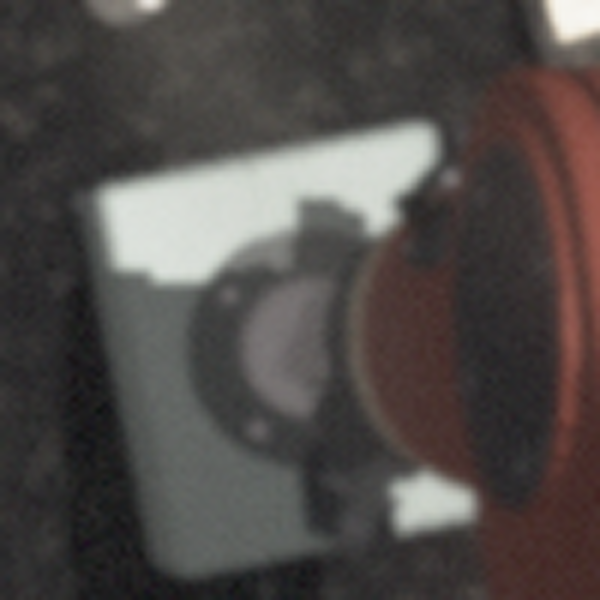

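```bash
cat >> h.py <<'E'
def circ(c,rad,z): 
    a=np.linspace(0,2*np.pi,60); return np.c_[c[0]+rad*np.cos(a),c[1]+rad*np.sin(a),0*a+z]
def sq(c,h,z,ang):
    a=np.radians(ang)+np.radians([45,135,225,315,405]); return np.c_[c[0]+h*2**.5*np.cos(a),c[1]+h*2**.5*np.sin(a),0*a+z]
def over(s,box,k,polys,f):
    x0,y0,x1,y1=box; im=cv2.resize(s['frame'][y0:y1,x0:x1],None,fx=k,fy=k,interpolation=cv2.INTER_CUBIC)
    for P,col in polys:
        p=proj(s,P); q=((p-[x0,y0]+.5)*k-.5).round().astype(int); cv2.polylines(im,[q.reshape(-1,1,2)],False,col,1,cv2.LINE_AA)
    cv2.imwrite('pics/'+f+'.png',im)
E
python3 - <<'E'
from h import *
R=(0,0,255);G=(0,255,0);B=(255,120,0)
d=(0.5545,-0.078)
s=load('side4');t=load('top4'); c=(0.5546,-0.0776)
P=[(circ(d,.026,.085),G),(sq(c,.017,.135,68.2),R),(sq(c,.017,.201,68.2),R)]
over(s,(265,105,355,205),6,P,'o4')
P0=[(circ(d,.026,.085),G),(sq(d,.008,.1035,68),R),(sq(d,.006,.107,68),B),(sq(d,.008,.085,68),R)]
over(load('side0'),(290,145,335,190),14,P0,'o0s')
over(load('top0'),(320,190,365,235),14,P0,'o0t')
E
```

```text
(no output)
```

View pics/o4.png

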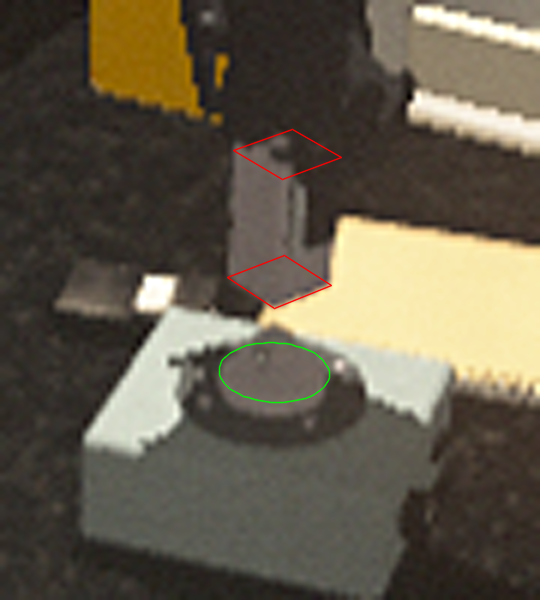

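View pics/o0s.png

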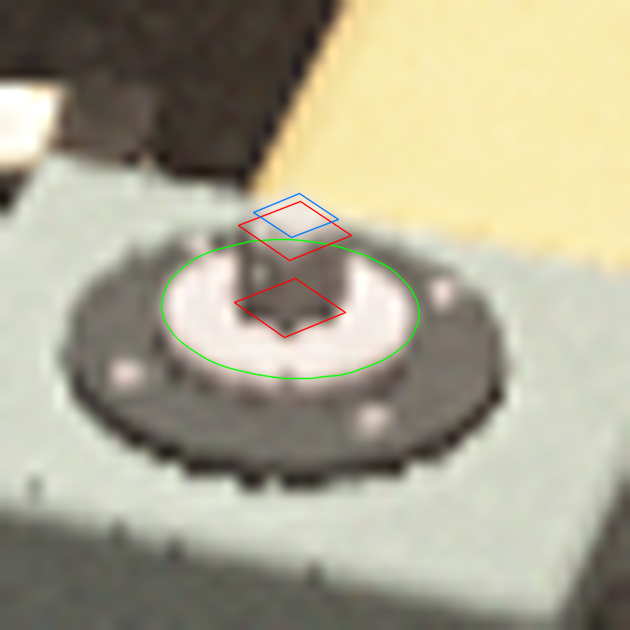

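View pics/o0t.png

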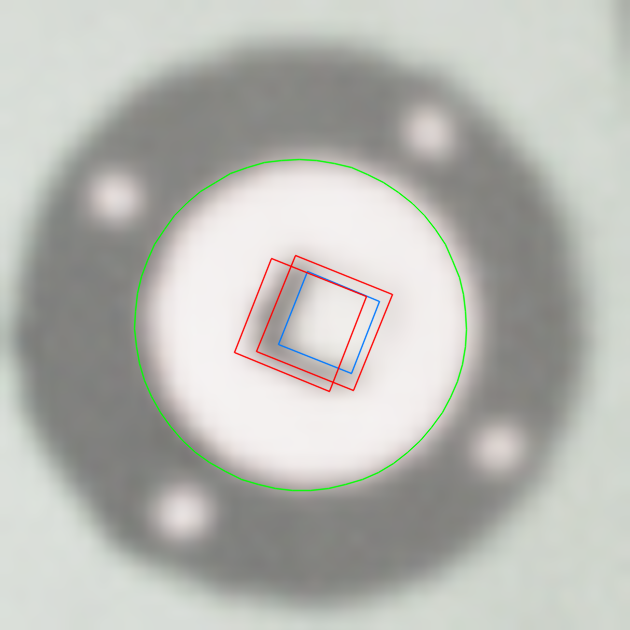

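```bash
python3 - <<'E'
from h import *
s=load('side4'); crop(s,297,140,325,178,16,'z4')
crop(load('side0'),290,150,330,185,16,'z0')
E
```

```text
(no output)
```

View pics/z4.png

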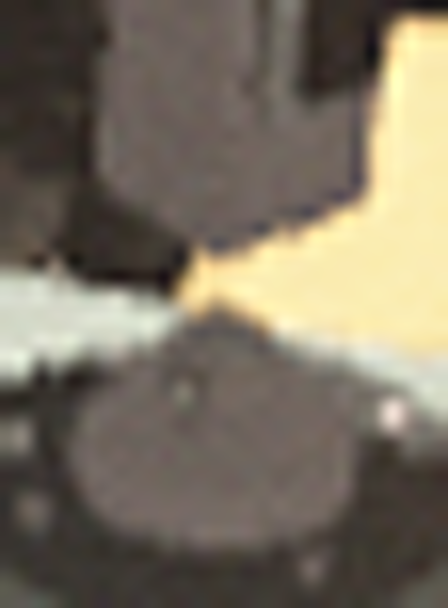

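View pics/z0.png

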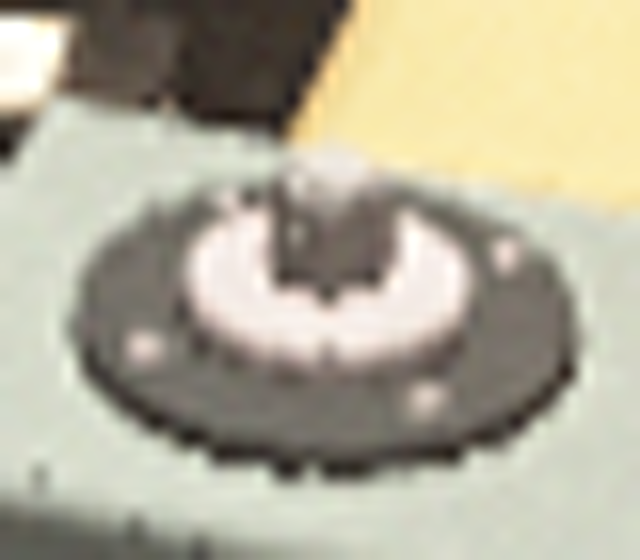

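```bash
python3 - <<'E'
from h import *
from scipy.optimize import least_squares
s=load('side4')
o=(np.array([(100,178),(215,248),(362,195)])+.5)/16-.5+[297,140]
def f(p):
    q=proj(s,sq(p[:2],.017,.135,p[2])[:4]); 
    l=q[q[:,0].argmin()];r_=q[q[:,0].argmax()];b=q[q[:,1].argmax()]
    return (np.array([l,b,r_])-o).ravel()
for a in(60,68,75):
    x=least_squares(f,[.5546,-.0776,a]); print(x.x,x.fun.round(2))
print('collar',back(s,310.06,167.28,.085))
E
```

```text
[ 0.55601103 -0.07930406 67.87388674] [-0.5  -0.41  0.06  0.39  0.44 -0.03]
[ 0.55601103 -0.07930406 67.87392246] [-0.5  -0.41  0.06  0.39  0.44 -0.03]
[ 0.55601103 -0.07930406 67.8739127 ] [-0.5  -0.41  0.06  0.39  0.44 -0.03]
collar [ 0.55289714 -0.07413931  0.085     ]
```

```bash
python3 - <<'E'
from h import *
for n in('side0','top0'):
    s=load(n); Rm=cv2.Rodrigues(np.array(s['rvec'],float))[0]; print(n,-Rm.T@np.ravel(s['tvec']))
    for d in np.eye(3)*.001: print((proj(s,np.array([.5545,-.078,.1])+d)-proj(s,[.5545,-.078,.1])).round(3))
# rail fit both cams at z .008 with more corners
E
```

```text
side0 [0.08043015 0.86339321 0.7605751 ]
[[-0.313 -0.101]]
[[-0.171  0.16 ]]
[[ 0.019 -0.301]]
top0 [0.54188547 0.10831035 1.02219271]
[[-0.004 -0.462]]
[[-0.463 -0.001]]
[[ 0.094 -0.006]]
```

>>> {"api": "servo_tool", "payload": {
  "commands": [
    [[0,0,-1,0,0,0],[0,0,-0.8,0,0,0],[0,0,0,0,0,0]]
  ]
}}

```text
t: 7.52
tcp_pos: [0.5535, -0.0779, 0.1603]
tcp_rot: [0.828, 0.56, -0.001, -0.001]
contact_force: [0.0, -0.1, 0.0]
finger_gap: 0.0335
```

```bash
python3 - <<'E'
from h import *
s=snap('side','side5'); st=r.read_state(); print(st['t'],st['tcp_pos'],st['tcp_rot'],st['contact_force'],st['ft_torque'])
crop(s,290,135,330,180,16,'z5')
t=snap('top','top5'); crop(t,320,190,365,235,14,'zt5')
E
```

```text
7.575 [ 0.55388247 -0.07791298  0.16080856] [ 8.28153029e-01  5.60501852e-01 -3.27595797e-04 -3.56402131e-04] [-0.15978317 -0.18404565 -1.15725688] [ 0.01090172  0.0498766  -0.01624129]
```

View pics/z5.png

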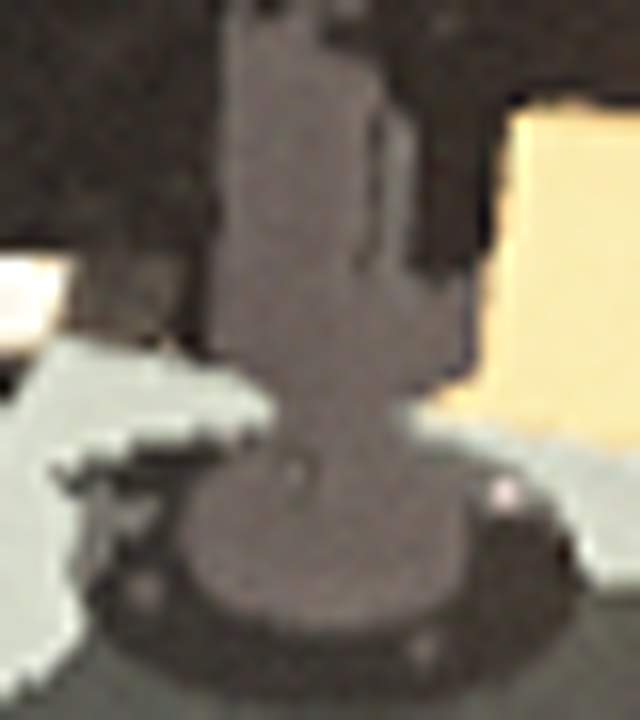

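View pics/zt5.png

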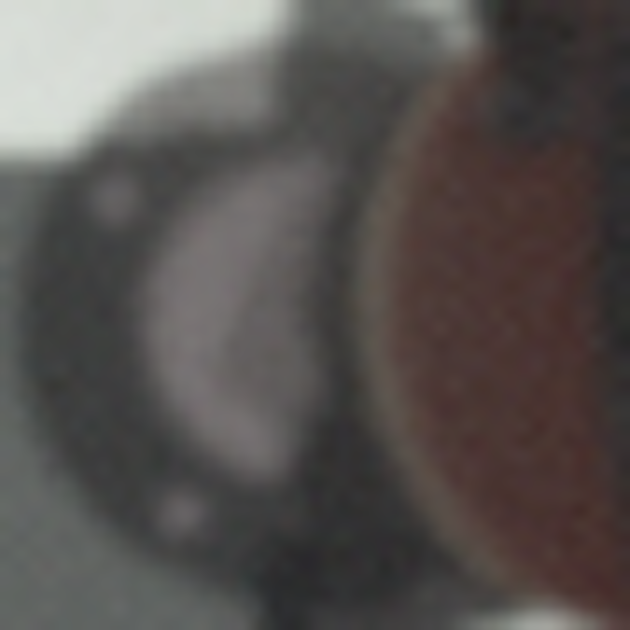

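```bash
python3 - <<'E'
from h import *
R=(0,0,255);G=(0,255,0);B=(255,120,0)
d=(0.555,-0.0803); c=(.5539,-.0779)
s=load('side5')
P=[(circ(d,.026,.085),G),(sq(d,.008,.085,68),G),(sq(c,.017,.1158,68.2),R),(sq(c,.017,.1818,68.2),R)]
over(s,(290,120,330,180),14,P,'o5')
s=load('side0'); P0=[(circ(d,.026,.085),G),(sq(d,.008,.1035,68),R),(sq(d,.006,.107,68),B),(sq(d,.008,.085,68),R)]
# housing check
a=-np.radians(0)
over(s,(290,145,335,190),14,P0,'o5b')
# coupling initial in side0
c=(.4803,.238); over(s,(255,225,300,285),12,[(sq(c,.017,.074,17.3),R),(sq(c,.017,.008,17.3),R)],'o5c')
E
```

```text
(no output)
```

View pics/o5.png

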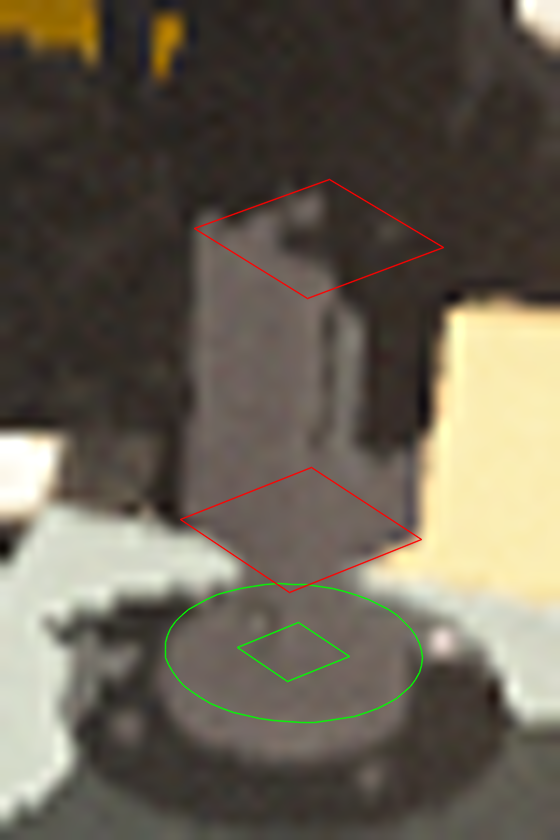

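View pics/o5b.png

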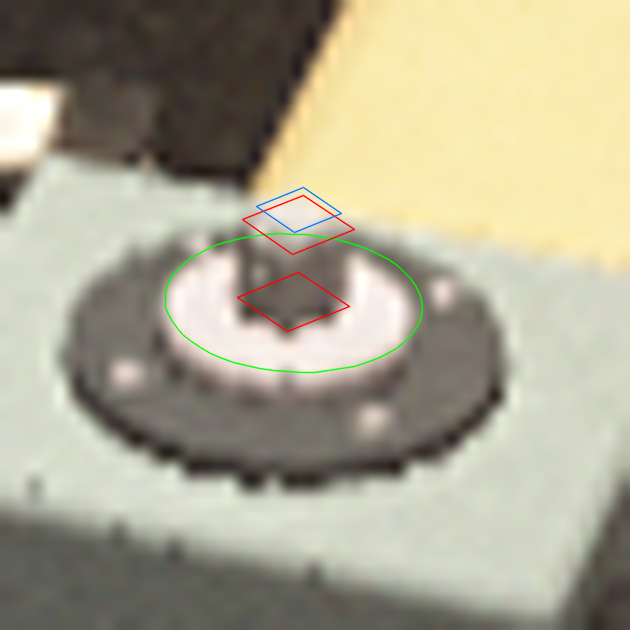

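View pics/o5c.png

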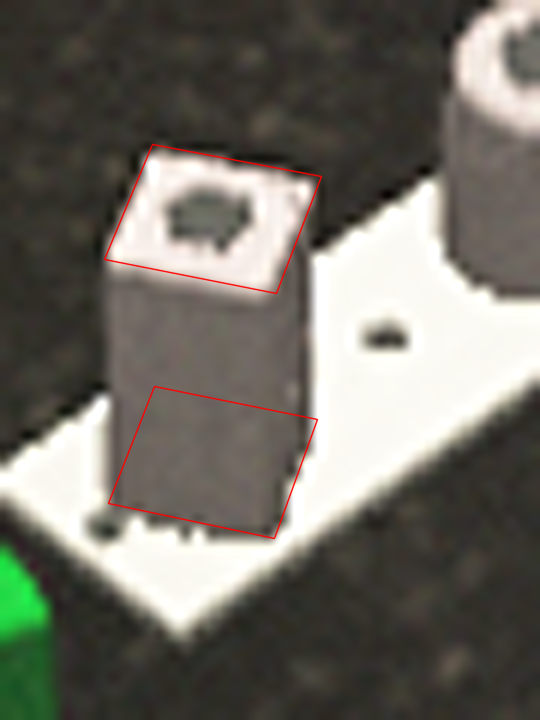

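>>> {"api": "servo_tool", "payload": {
  "commands": [
    [[0.06,-0.11,0,0,0,0],[0,0,-0.4,0,0,0],[0,0,-0.4,0,0,0],[0,0,0,0,0,0]]
  ]
}}

```text
t: 8.12
tcp_pos: [0.5545, -0.079, 0.1528]
tcp_rot: [0.828, 0.56, -0.0, -0.0]
contact_force: [-0.2, 1.0, -2.0]
finger_gap: 0.0332
```

>>> {"api": "servo_tool", "payload": {
  "commands": [
    [[0,0,-0.1,0,0,0],[0,0,-0.1,0,0,0],[0,0,0,0,0,0]]
  ]
}}

```text
t: 8.5
tcp_pos: [0.5547, -0.0791, 0.1513]
tcp_rot: [0.828, 0.56, -0.0, -0.0]
contact_force: [-0.3, 0.3, -1.1]
finger_gap: 0.0336
```

>>> {"api": "servo_tool", "payload": {
  "commands": [
    [[0,0,-0.1,0,0,0],[0,0,-0.1,0,0,0],[0,0,0,0,0,0]]
  ]
}}

```text
t: 8.88
tcp_pos: [0.5547, -0.079, 0.1492]
tcp_rot: [0.828, 0.56, -0.0, -0.0]
contact_force: [0.3, -0.3, -1.4]
finger_gap: 0.0336
```

>>> {"api": "servo_tool", "payload": {
  "commands": [
    [[0,0,-0.1,0,0,0],[0,0,0,0,0,0]]
  ]
}}

```text
t: 9.12
tcp_pos: [0.5547, -0.0791, 0.1482]
tcp_rot: [0.828, 0.56, -0.0, -0.0]
contact_force: [-0.2, 0.8, -1.7]
finger_gap: 0.0337
```

>>> {"api": "servo_tool", "payload": {
  "commands": [
    [[0,0,-0.1,0,0,0],[0,0,0,0,0,0]]
  ]
}}

```text
t: 9.38
tcp_pos: [0.5547, -0.079, 0.1472]
tcp_rot: [0.828, 0.56, -0.0, -0.0]
contact_force: [-0.7, 0.1, -2.2]
finger_gap: 0.0336
```

>>> {"api": "servo_tool", "payload": {
  "commands": [
    [[0,0,-0.1,0,0,0],[0,0,0,0,0,0]]
  ]
}}

```text
t: 9.62
tcp_pos: [0.5548, -0.0789, 0.1463]
tcp_rot: [0.828, 0.561, 0.0, -0.0]
contact_force: [0.4, 0.8, -1.1]
finger_gap: 0.0334
```

>>> {"api": "servo_tool", "payload": {
  "commands": [
    [[0,0,-0.1,0,0,0],[0,0,0,0,0,0]]
  ]
}}

```text
t: 9.88
tcp_pos: [0.5548, -0.0789, 0.1452]
tcp_rot: [0.828, 0.561, 0.0, -0.0]
contact_force: [-0.1, 2.3, -1.3]
finger_gap: 0.0335
```

>>> {"api": "servo_tool", "payload": {
  "commands": [
    [[0,0,-0.1,0,0,0],[0,0,0,0,0,0]]
  ]
}}

```text
t: 10.12
tcp_pos: [0.5548, -0.0789, 0.1442]
tcp_rot: [0.828, 0.561, 0.0, -0.0]
contact_force: [1.1, 0.5, -2.9]
finger_gap: 0.0334
```

```bash
python3 - <<'E'
from h import *
s=snap('side','side6'); st=r.read_state(); print(st['t'],st['tcp_pos'],st['tcp_rot'],st['contact_force'],st['ft_torque'])
crop(s,285,120,335,185,9,'z6')
E
```

```text
10.175 [ 0.55481108 -0.07892437  0.14427995] [ 8.28142623e-01  5.60517430e-01  6.04344353e-05 -5.93502409e-05] [ 0.22720818  1.31020936 -1.20489596] [ 0.39982231 -0.15959328  0.03709921]
```

View pics/z6.png

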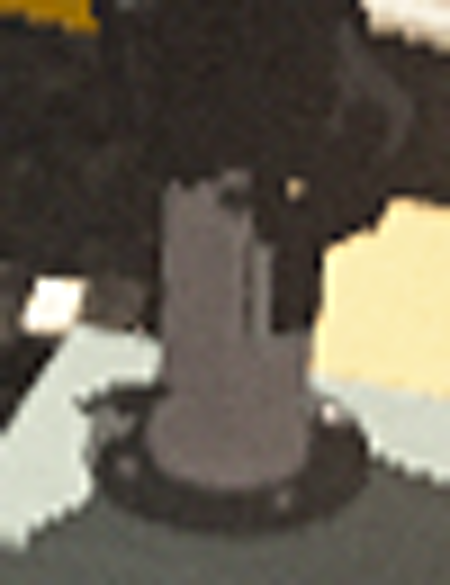

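>>> {"api": "servo_tool", "payload": {
  "commands": [
    [[0,0,-0.1,0,0,0],[0,0,0,0,0,0]]
  ]
}}

```text
t: 10.42
tcp_pos: [0.5549, -0.0789, 0.1433]
tcp_rot: [0.828, 0.561, 0.0, -0.0]
contact_force: [1.3, 2.5, -1.9]
finger_gap: 0.0335
```

>>> {"api": "servo_tool", "payload": {
  "commands": [
    [[0,0,-0.1,0,0,0],[0,0,0,0,0,0]]
  ]
}}

```text
t: 10.68
tcp_pos: [0.5551, -0.0787, 0.1426]
tcp_rot: [0.828, 0.561, 0.0, 0.0]
contact_force: [2.7, 2.4, 1.7]
finger_gap: 0.0334
```

```bash
python3 - <<'E'
from h import *
st=r.read_state(); print(st['t'],st['tcp_pos'],st['tcp_rot'],st['contact_force'],st['ft_torque'])
E
```

```text
10.675 [ 0.5551356  -0.07870911  0.14257204] [8.28109585e-01 5.60566079e-01 4.25267486e-04 6.84290600e-05] [2.71759273 2.42318253 1.73744005] [ 0.71271835 -0.40008502  0.05200126]
```

>>> {"api": "servo_tool", "payload": {
  "commands": [
    [[0.04,0.04,-0.05,0,0,0],[0,0,0,0,0,0]]
  ]
}}

```text
t: 10.92
tcp_pos: [0.5554, -0.0783, 0.1419]
tcp_rot: [0.828, 0.561, 0.0, -0.0]
contact_force: [2.3, 3.5, 1.2]
finger_gap: 0.0337
```

```bash
python3 - <<'E'
from h import *
st=r.read_state(); print(st['t'],st['tcp_pos'],st['tcp_rot'],st['contact_force'],st['ft_torque'])
E
```

```text
10.925 [ 0.5553875  -0.07832723  0.14187093] [ 8.28089330e-01  5.60596111e-01  2.44361037e-04 -3.77577764e-05] [2.26300889 3.53698219 1.15636336] [ 0.98089297 -0.43287993 -0.01179553]
```

>>> {"api": "servo_tool", "payload": {
  "commands": [
    [[0,0,-0.1,0,0,0],[0,0,0,0,0,0]]
  ]
}}

```text
t: 11.18
tcp_pos: [0.5555, -0.0782, 0.141]
tcp_rot: [0.828, 0.561, 0.0, 0.0]
contact_force: [2.3, 5.0, 3.2]
finger_gap: 0.0333
```

```bash
python3 - <<'E'
from h import *
st=r.read_state(); print(st['t'],st['tcp_pos'],st['tcp_rot'],st['contact_force'],st['ft_torque'])
E
```

```text
11.175 [ 0.55549272 -0.07819217  0.14099615] [8.28058095e-01 5.60642152e-01 4.10038105e-04 3.96866381e-06] [2.29251235 4.9691672  3.1769691 ] [ 1.21001955 -0.50849407  0.01818639]
```

>>> {"api": "servo_tool", "payload": {
  "commands": [
    [[0.04,0.1,0,0,0,0],[0,0,0,0,0,0]]
  ]
}}

```text
t: 11.42
tcp_pos: [0.5556, -0.078, 0.1408]
tcp_rot: [0.828, 0.56, -0.0, 0.0]
contact_force: [0.0, 1.7, 1.6]
finger_gap: 0.0332
```

```bash
python3 - <<'E'
from h import *
st=r.read_state(); print(st['t'],st['tcp_pos'],st['tcp_rot'],st['contact_force'],st['ft_torque'])
s=snap('side','side7');crop(s,285,120,335,185,9,'z7')
E
```

```text
11.425 [ 0.55557836 -0.0780457   0.14083471] [ 8.28258083e-01  5.60346771e-01 -1.13462538e-04  1.77951418e-04] [0.03693202 1.69631464 1.62346659] [ 0.5569622  -0.40762475  0.0081486 ]
```

View pics/z7.png

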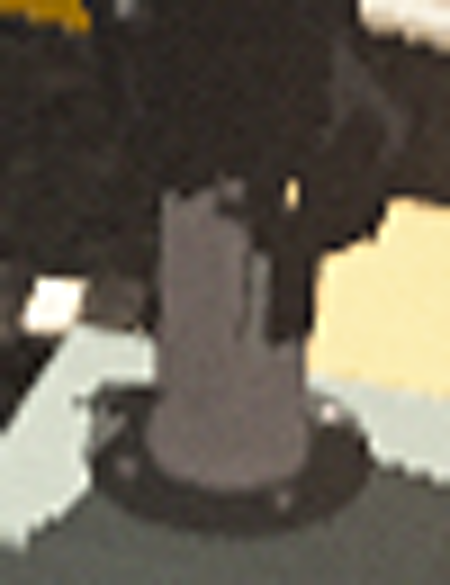

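>>> {"api": "servo_tool", "payload": {
  "commands": [
    [[0,0.04,-0.15,0,0,0],[0,0,0,0,0,0]]
  ]
}}

```text
t: 11.72
tcp_pos: [0.5553, -0.0778, 0.1389]
tcp_rot: [0.828, 0.56, -0.0, -0.0]
contact_force: [1.0, 0.3, 0.6]
finger_gap: 0.0333
```

```bash
cat > p.py <<'E'
from h import *
st=r.read_state(); print(st['t'],st['tcp_pos'].round(4),st['tcp_rot'].round(4),st['contact_force'].round(2),st['ft_torque'].round(2),round(st['finger_gap'],4))
E
python3 p.py
```

```text
11.725 [ 0.5553 -0.0778  0.1389] [ 8.283e-01  5.603e-01 -4.000e-04 -0.000e+00] [0.99 0.3  0.58] [ 0.1  -0.38  0.06] 0.0333
```

>>> {"api": "servo_tool", "payload": {
  "commands": [
    [[0,0,-0.15,0,0,0],[0,0,0,0,0,0]]
  ]
}}

```text
t: 11.98
tcp_pos: [0.5551, -0.0776, 0.1373]
tcp_rot: [0.828, 0.56, -0.001, -0.0]
contact_force: [0.9, -0.5, -1.1]
finger_gap: 0.0336
```

```bash
python3 p.py
```

```text
11.975 [ 0.5551 -0.0776  0.1373] [ 8.283e-01  5.603e-01 -5.000e-04 -2.000e-04] [ 0.89 -0.49 -1.07] [-0.18 -0.18  0.06] 0.0336
```

>>> {"api": "servo_tool", "payload": {
  "commands": [
    [[0,-0.02,-0.15,0,0,0],[0,0,0,0,0,0]]
  ]
}}

```text
t: 12.22
tcp_pos: [0.5553, -0.0777, 0.136]
tcp_rot: [0.828, 0.56, -0.0, -0.0]
contact_force: [0.6, -1.1, -1.5]
finger_gap: 0.0334
```

>>> {"api": "servo_tool", "payload": {
  "commands": [
    [[0,0,-0.15,0,0,0],[0,0,0,0,0,0]]
  ]
}}

```text
t: 12.48
tcp_pos: [0.5553, -0.0777, 0.1344]
tcp_rot: [0.828, 0.56, -0.0, -0.0]
contact_force: [-1.0, -2.0, -2.2]
finger_gap: 0.0335
```

```bash
python3 p.py
```

```text
12.475 [ 0.5553 -0.0777  0.1344] [ 8.282e-01  5.604e-01 -3.000e-04 -1.000e-04] [-0.97 -1.99 -2.16] [-0.47 -0.02  0.15] 0.0335
```

>>> {"api": "servo_tool", "payload": {
  "commands": [
    [[-0.02,-0.04,-0.15,0,0,0],[0,0,0,0,0,0]]
  ]
}}

```text
t: 12.72
tcp_pos: [0.5551, -0.0777, 0.1328]
tcp_rot: [0.828, 0.561, -0.0, -0.0]
contact_force: [0.2, -0.3, -4.1]
finger_gap: 0.0333
```

```bash
python3 p.py
```

```text
12.725 [ 0.5551 -0.0777  0.1328] [ 8.281e-01  5.605e-01 -2.000e-04 -3.000e-04] [ 0.15 -0.29 -4.12] [-0.22 -0.21  0.09] 0.0333
```

>>> {"api": "servo_tool", "payload": {
  "commands": [
    [[0,0,-0.15,0,0,0],[0,0,0,0,0,0]]
  ]
}}

```text
t: 12.98
tcp_pos: [0.5552, -0.0778, 0.1315]
tcp_rot: [0.828, 0.56, -0.0, -0.0]
contact_force: [1.6, 0.1, -4.3]
finger_gap: 0.0335
```

```bash
python3 p.py
```

```text
12.975 [ 0.5552 -0.0778  0.1315] [ 8.282e-01  5.605e-01 -2.000e-04 -2.000e-04] [ 1.62  0.08 -4.34] [-0.15 -0.01  0.03] 0.0335
```

The downward pull (-4 N) fits the ball snapping into its dimple. Pressing home to the collar.

>>> {"api": "servo_tool", "payload": {
  "commands": [
    [[0,0,-0.15,0,0,0],[0,0,0,0,0,0]]
  ]
}}

```text
t: 13.22
tcp_pos: [0.5554, -0.0779, 0.1303]
tcp_rot: [0.828, 0.56, -0.0, 0.0]
contact_force: [-1.9, -0.6, -2.0]
finger_gap: 0.0337
```

```bash
python3 p.py
```

```text
13.225 [ 0.5554 -0.0779  0.1303] [ 8.282e-01  5.604e-01 -0.000e+00  1.000e-04] [-1.88 -0.59 -1.97] [-0.28  0.16  0.02] 0.0337
```

>>> {"api": "servo_tool", "payload": {
  "commands": [
    [[0,0,-0.1,0,0,0],[0,0,0,0,0,0]]
  ]
}}

```text
t: 13.48
tcp_pos: [0.5555, -0.078, 0.13]
tcp_rot: [0.828, 0.56, 0.0, 0.0]
contact_force: [-2.9, -0.8, 5.9]
finger_gap: 0.0332
```

```bash
python3 p.py
```

```text
13.475 [ 0.5555 -0.078   0.13  ] [8.282e-01 5.604e-01 0.000e+00 2.000e-04] [-2.9  -0.83  5.86] [-0.27  0.82  0.03] 0.0332
```

It stops at TCP z 0.130, exactly where home is predicted, with +6 N of resistance. One more gentle press, then look.

>>> {"api": "servo_tool", "payload": {
  "commands": [
    [[-0.02,0,-0.1,0,0,0],[0,0,0,0,0,0]]
  ]
}}

```text
t: 13.72
tcp_pos: [0.5555, -0.078, 0.1299]
tcp_rot: [0.828, 0.56, 0.0, 0.001]
contact_force: [-7.0, -0.5, 13.8]
finger_gap: 0.0334
```

```bash
python3 p.py; python3 - <<'E'
from h import *
s=snap('side','side8');crop(s,285,120,335,185,9,'z8')
E
```

```text
13.725 [ 0.5555 -0.078   0.1299] [8.282e-01 5.604e-01 1.000e-04 5.000e-04] [-7.02 -0.46 13.79] [-0.14  1.71  0.07] 0.0334
```

View pics/z8.png

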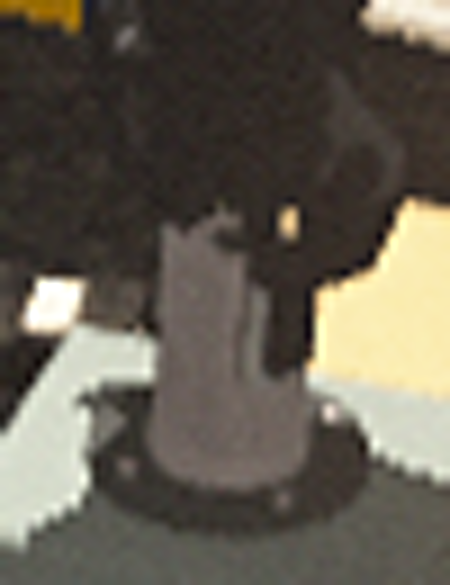

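The coupling stands on the collar in the view (lower end near crop (230,480)). It stops hard at 14 N, so I'm easing the load and releasing.

>>> {"api": "servo_tool", "payload": {
  "commands": [
    [[-0.05,0,0.18,0,0,0],[0,0,0,0,0,0]]
  ]
}}

```text
t: 14.02
tcp_pos: [0.5548, -0.0777, 0.1301]
tcp_rot: [0.828, 0.561, 0.0, 0.0]
contact_force: [0.6, -1.5, -1.3]
finger_gap: 0.0338
```

>>> {"api": "servo_tool", "payload": {
  "commands": [
    [[0,0,0,0,0,0],[0,0,0,0,0,0],[0,0,0,0,0,0],[0,0,0,0,0,0]]
  ],
  "grip": 0.8
}}

```text
t: 14.52
tcp_pos: [0.5547, -0.0778, 0.1301]
tcp_rot: [0.828, 0.561, -0.0, -0.0]
contact_force: [0.1, 1.1, 0.1]
finger_gap: 0.0683
```

```bash
python3 p.py
```

```text
14.525 [ 0.5547 -0.0778  0.1301] [ 0.8282  0.5605 -0.     -0.    ] [0.14 1.06 0.12] [ 0.02 -0.04  0.03] 0.0683
```

>>> {"api": "servo_tool", "payload": {
  "commands": [
    [[0,0,1,0,0,0],[0,0,2,0,0,0],[0,0,3,0,0,0],[0,0,4,0,0,0],[0,0,4,0,0,0],[0,-3,0,0,0,0],[0,-5,0,0,0,0],[0,-5,0,0,0,0]]
  ]
}}

```text
t: 15.52
tcp_pos: [0.5547, -0.209, 0.2713]
tcp_rot: [0.828, 0.561, 0.0, 0.001]
contact_force: [0.0, 0.3, 0.0]
finger_gap: 0.068
```

>>> {"api": "servo_tool", "payload": {
  "commands": [
    [[0,-5,0,0,0,0],[0,-5,0,0,0,0],[0,-3,0,0,0,0],[0,0,0,0,0,0]]
  ]
}}

```text
t: 16.02
tcp_pos: [0.5536, -0.341, 0.2702]
tcp_rot: [0.829, 0.559, -0.0, 0.0]
contact_force: [0.5, 0.2, -0.2]
finger_gap: 0.0685
```

```bash
python3 p.py; python3 - <<'E'
from h import *
R=(0,0,255)
s=snap('side','side9');t=snap('top','top9'); c=(.5552,-.0778)
over(s,(280,110,345,205),6,[],'z9')
over(s,(280,110,345,205),6,[(sq(c,.017,.085,68.2),R),(sq(c,.017,.151,68.2),R)],'o9'); crop(t,290,165,390,255,6,'t9')
a=cv2.imread('pics/z9.png');b=cv2.imread('pics/o9.png'); cv2.imwrite('pics/zo9.png',np.hstack([a,b]))
E
```

```text
16.025 [ 0.5536 -0.341   0.2702] [ 8.294e-01  5.586e-01 -4.000e-04  1.000e-04] [ 0.54  0.2  -0.2 ] [0.04 0.01 0.02] 0.0685
```

View pics/zo9.png

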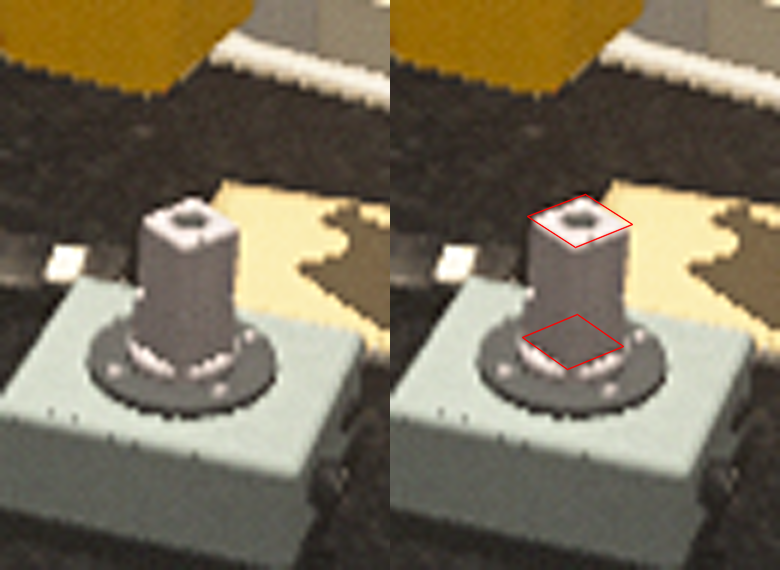

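View pics/t9.png

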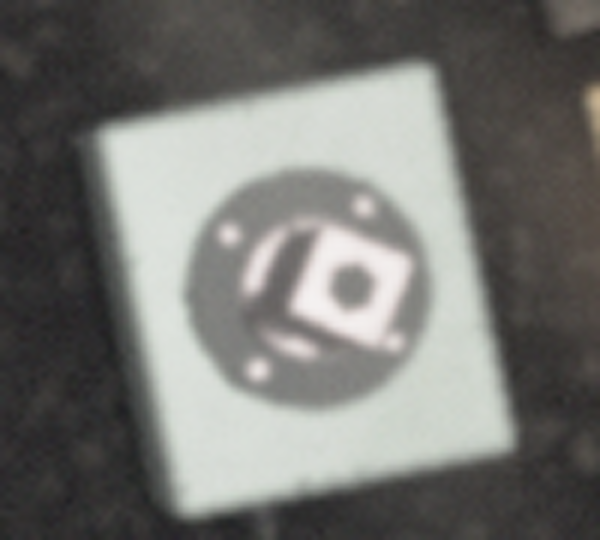

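View pics/side9.png

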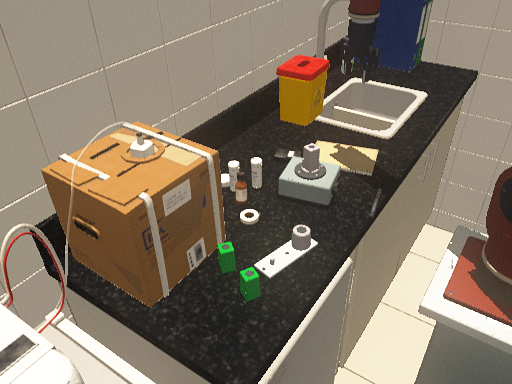

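The pictures show the coupling upright on the collar, its top at side-view pixel (311,147), flush with the collar rim and matching the seated outline to within about 1 px. That is the same small camera offset seen before. The round coupling (301,237), the green blocks and the bottles are where they were.

```bash
python3 -c "
from bench import r
print(r.finish_job())"
```

```text
the job is handed in; nothing more can be done
None
```

The square coupling is on the drive, down on its collar and released, and the job was handed in at about 16 s.

- **Fit:** I lifted the coupling off its stud and turned it to the square's angle as read from the top camera, about 68°. It dropped over at the first try, so no angle search was needed. I eased sideways loads of up to about 5 N on the way down.
- **Spring ball:** I saw no clear 10 N peak at the ball, only a few newtons of resistance. About 3 mm above the collar there was a downward pull of about 3 N, which fits the ball snapping into its dimple.
- **Seating:** The coupling stopped hard with the tool at z = 0.130 m, exactly the height predicted for home. I confirmed it with a press of about 14 N (about 15 N with the side load), well under the 70 N limit.
- **Last checks:** After release the wrist force read about zero. Both cameras show the coupling upright on the collar, and its outline matches the seated position to about 1 px. The side view shows the round coupling, green blocks, bottle and vials where they were.
- **Disagreement:** The two cameras disagreed by 3 to 8 mm on where the drive stands. I started from a compromise between them and let the contact forces settle it.

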